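Refit a hall radio's aerial and push-on knob

TASK

The radio on the shelf has lost its aerial and its knob. First take the rod aerial out of the oak pen block, push it right down into the narrow socket in the radio's top and let go of it; then turn the loose knob to match the D-shaped shaft, push it fully home on the shaft and press it right down against the shaft's spring to switch the radio on. Finish still holding the knob pressed down, with the gripper on it, and leave the other things on the shelf where they are.

Things in the scene. Friction and masses are not known exactly. Their poses are not given: they have to be found in the camera images.
- radio: Table radio, fixed to the shelf: a wooden case 170 mm long with a grey end section 60 mm long, together 230 mm long (its y), 110 mm deep (x), 75 mm high (z). Origin: centre of the underside; x points from its front (speaker side) to its back, y along its length towards the grey end with the aerial socket.
- aerial_socket (a point): Centre of the mouth of the aerial socket in the radio's flat top, at the grey end, 85 mm from the radio's middle along its y, 75 mm above the shelf: a straight upright blind hole 10 mm across and 32 mm deep with a 1.5 mm chamfer. z up.
- shaft_top (a point): Centre of the top of the radio's upright steel control shaft, on its axis, 31 mm above the radio's top, 65 mm from the radio's middle, away from the socket end. The shaft is D-shaped: 18 mm across, one flat 4.5 mm from the axis, top edge chamfered 1.5 mm. The point's x axis points squarely out of the flat (within 0.95 rad of world x, differs each time), z up. Moves with the shaft.
- shaft (a joint): How far the control shaft is pressed down, m: 0 up, 0.007 at its stop. A spring holds it up: about 2 N starts it moving, 9 N takes it to the stop. It cannot turn. It comes out of a flat black ring 54 mm across and 3 mm thick on the radio's top.
- knob: Loose knob, about 60 g, upright on the shelf: round black body 44 mm across, 25 mm high, and on it a metal bar grip 18 mm wide, 25 to 45 mm above the underside, with flat upright sides parallel from 22 mm behind the axis to 14 mm ahead, then a pointed nose to 26 mm ahead. Origin: centre of the underside; x to the nose (within 0.5 rad of world x at the start), y across the bar, z up.
- knob_socket (a point): Centre of the inner end of the D-shaped socket in the knob's underside, 22 mm above the underside; axes as the knob's. Socket 20 mm across, flat 5.5 mm from the axis on the nose side (1 mm play): it goes on only with the nose pointing the way the shaft's flat faces, within about 0.1 rad. This point meets the shaft's top when the knob is fully home.
- aerial: Rod aerial of steel, 8 mm across, 119 mm long, about 45 g, foot tapered over the lowest 3 mm to 5.6 mm; stands upright, or leaning up to 0.07 rad, in the pen block, its lowest 30 mm in the block's hole (2 mm of play across). Origin: centre of its foot; z along the rod to its top.
- aerial_foot (a point): Centre of the aerial's foot (lower end), same as its origin.
- penblock: Oak pen block, fixed to the shelf, 65 x 80 x 50 mm (x, y, z), with one upright hole 10 mm across and 30 mm deep in the middle of its top. Origin: centre of the underside.
- vase: Empty cream vase, 104 mm across at the belly, 170 mm tall; bystander. Origin: centre of the underside, as for all the bystanders.
- memo_holder: Steel spring clip memo holder, round base 60 mm across, 100 mm tall; bystander.
- lead_reel: Red dog lead reel case lying flat, 157 x 85 mm with its handle, 35 mm high; origin under the middle of the 100 mm case part; bystander.
- whistle: Chrome whistle lying on its side, 45 x 22 mm, 18 mm high; origin under its round part; bystander between the knob and the pen block.
- coin_box: Oak coin box, 96 x 126 mm, 80 mm high; bystander.
- bowl: Blue ceramic bowl, 110 mm across, 45 mm high, behind the radio; bystander.
Not all that is in view belongs to the job. Leave any blue, green or turquoise look-alike of the knob alone.

How it is judged:
On the way, in this order (a step that is already met when the one before it is completed fails the run):
1. the aerial is right down in the radio's socket and let go (z of aerial_foot in the frame of aerial_socket below -0.027 m and horizontal distance between aerial_foot and aerial_socket below 0.004 m and contact force between the fingers and aerial below 0.1 N), for 0.2 s.
2. the knob is home on the shaft and pressed down (distance between knob_socket and shaft_top below 0.004 m and angle between the x axis of knob_socket and the x axis of shaft_top, either way round below 0.2 rad and angle between knob's own z axis and vertical below 0.12 rad and value of joint shaft above 0.004 m and contact force between the fingers and knob above 2 N), for 0.2 s.
At the end, for the whole second after the job is handed in: Gripper on the knob (over 2 N), shaft 4 mm or more down of 7; knob home (socket end within 4 mm of shaft top), upright within 0.12 rad, nose within 0.2 rad of the flat's direction; aerial untouched, 27 mm or more deep, foot within 4 mm of the socket axis (all of step 1 and all of step 2); the arm keeps its last pose, push and grip.
It fails at once if a bystander is pushed more than 40 mm from its place (distance of any of vase, memo_holder, lead_reel, whistle, coin_box, bowl from where it was at the start of the episode above 0.04 m).
It fails at once if a bystander is tipped over (angle between any of vase, memo_holder, lead_reel, whistle, coin_box, bowl's own z axis and vertical above 0.5 rad).
It also fails if it takes over 64 s, if anything falls off the work surface, if the arm or the gripper's body presses on something with over 40 N, if the wrist force passes 120 N, or if a joint passes its speed limit or range.

ROBOT

A 6-joint arm with a two-finger parallel gripper is mounted at the origin on the work surface. World frame = base frame: x ahead of the robot, y to its left, z up, the work surface at z = 0. Lengths are in m, angles in rad, forces in N, time in s.
With the tool pointing down it reaches from about 0.35 to 0.875 m from the base axis. Payload 4.2 kg.
Tool frame: the origin (TCP) lies on the centre line of the jaws, within the pads' length; the fingertips stand 17 mm ahead of it and the grasp point (between the pads) lies 2 mm behind it; z points along the fingers, y is the line along which they close (so a half turn about z gives the same grasp; the last joint's range is limited). The gripper opens to 85 mm and grips with 20 to 120 N. Pads are 22 mm wide; open, the fingers measure 114 mm over their backs; the gripper's body (76 mm by 85 mm) begins 54 mm behind the grasp point. The pads swing forward as they close: fully open they stand 13 mm farther back than shut.
Start: joints at [1.424, 0.385, 0.008, 0, -1.194, -0.259], TCP at [0.247, 0.574, 0.248] pointing down, gripper open.
Joint ranges: [-3.14, 3.14], [-1.21, 2.06], [-1.07, 1.41], [-3.16, 2.05], [-2.99, -0.16], [-3.1, 3.1]. Speed limits (rad/s): [2.79, 2.79, 3.14, 3.14, 3.14, 3.14].

INTERFACE

Orientations are given as a unit quaternion [x, y, z, w].
In Python, from cell import get_obs, read_camera, job_done gives the robot as it stands. The module is installed in compiled form; this text tells all that it offers.
- The arm moves only by the tool servo_tool, never from a script. Its argument "increments" is a list of rows, each a list of 2 entries, a list of its own where there are three numbers: the shift along the world's x, y, z in mm, then the turn about the world's z in rad. In form: [[[x, y, z], spin], ...]. A call has exactly 10 rows; each row shifts and turns the commanded pose from where the row before left it; what a row does not reach is not made up. A row lasts 1/10 s, in which the tool goes at most 50 mm and 8.59 degrees, less where a joint would pass 70% of its speed; a pose out of reach is approached as far as the arm can. A call with a gripper value outside its range is refused whole. "hand" is the opening, from 0 (shut) to 1 (fully open), set as the call begins (left out, the last holds). The fingers move at their own pace and stop on an object; "force" is the grip in N (left out, the last holds). Time passes only in rows, so rows that do not move let the fingers close, or fill a call up. It gives the time, the measured TCP pose, the force, the opening and the grip force at its end, in the units of the state.
- get_obs(): the state, without advancing time (a new reading comes with each control period).
- read_camera(name): name is "side" or "top"; returns a dict with "img" (384x512x3 uint8, blue, green, red), "vertical_fov" (degrees; the focal length in pixels is half the picture's height over the tangent of half this angle, whatever the lens; pixels are square), "cx", "cy" (the principal point, pixels), "rvec" (rotation vector, rad) and "tvec" (3), from world to camera coordinates, as OpenCV has them. Camera axes: x right, y down, z forward; pixel columns grow to the right and rows downward; lengths in m; the calibration is good to about 2 mm. A picture is of the moment at which its call begins. There is no depth.
- job_done(): hands the job in; it is judged then, once.
The state is a dict: "time": time; "joints": joint angles; "joint_velocities": joint speeds; "joint_torque": joint torques, N m; "position": TCP position; "tcp_rot": TCP orientation; "contact_force": force on the tool from outside, world axes, zero at the start; "wrist_torque": the same for the moment, N m; "width": opening from 0.0 (shut) to 1.0 (fully open); "grasp_force": force on a finger pad.
Only numpy, scipy, OpenCV 4.12 (cv2) and the standard library are available. Lean on these libraries where they do the work, as an engineer would, in place of code of your own. Each camera call takes 0.05 s, during which the arm holds its last target. There are 200 camera calls.

## Working session

There is one attempt and no reset: what is moved stays moved. The work goes in short steps, Python scripts to look and compute and a tool call to move; the robot and the scene stay as the last step left them, time stands still between calls to the robot, and variables do not carry over. Pictures are saved under pics/ and viewed, at most 10 in all, crops included, and the job is handed in when it is done.

Besides the shell and the picture viewer there is one more tool, called after "Request:" by a JSON object that holds its "api" and its "payload". servo_tool: Moves the arm, as the interface text tells. Its arguments: {"type":"object","properties":{"increments":{"type":"array"},"hand":{"type":"number"},"force":{"type":"number"}},"required":["increments"]}

```bash
mkdir -p pics; cat > h.py <<'E'
import numpy as np, cv2
from cell import get_obs, read_camera, job_done
def cam(n):
    d=read_camera(n); im=d["img"]; H=im.shape[0]
    f=H/2/np.tan(np.radians(d["vertical_fov"])/2)
    K=np.array([[f,0,d["cx"]],[0,f,d["cy"]],[0,0,1]]); R=cv2.Rodrigues(np.array(d["rvec"],float))[0]; t=np.array(d["tvec"],float).reshape(3)
    return im,K,R,t
def ray(c,px):
    _,K,R,t=c; d=R.T@np.linalg.inv(K)@np.array([px[0],px[1],1.]); return -R.T@t, d/np.linalg.norm(d)
def plane(c,px,z):
    o,d=ray(c,px); return o+d*(z-o[2])/d[2]
def tri(c1,p1,c2,p2):
    o1,d1=ray(c1,p1);o2,d2=ray(c2,p2)
    s=np.linalg.lstsq(np.c_[d1,-d2],o2-o1,rcond=None)[0]
    a=o1+s[0]*d1;b=o2+s[1]*d2; return (a+b)/2,np.linalg.norm(a-b)
def proj(c,P):
    _,K,R,t=c; q=K@(R@np.array(P,float)+t); return q[:2]/q[2]
E
python3 - <<'E'
from h import *
for n in("top","side"):
    c=cam(n); cv2.imwrite(f"pics/{n}0.png",cv2.resize(c[0],(800,600),interpolation=cv2.INTER_CUBIC)); print(n,c[1][0,0],c[1][:2,2],-c[2].T@c[3],c[2][2])
o=get_obs();print(o["position"],o["tcp_rot"],o["width"],o["time"])
E
```

```text
top 467.60179809812644 [262.74083237 185.5856754 ] [0.45704622 0.02514481 1.53275588] [ 0.08561379 -0.00146855 -0.99632732]
side 389.57120092079623 [254.69410184 194.5376744 ] [ 0.47260323 -0.73371179  0.63370776] [ 0.09735044  0.7977572  -0.59506835]
[0.2465059  0.57380523 0.2473182 ] [ 9.79471102e-01 -2.01582121e-01 -1.34732602e-04  9.95250151e-04] 1.000653366702165 0.1
```

View pics/top0.png

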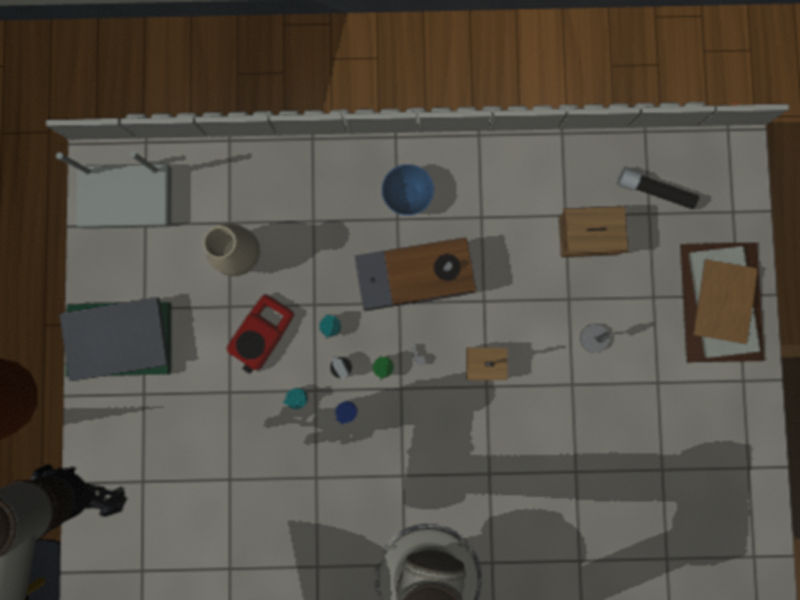

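View pics/side0.png

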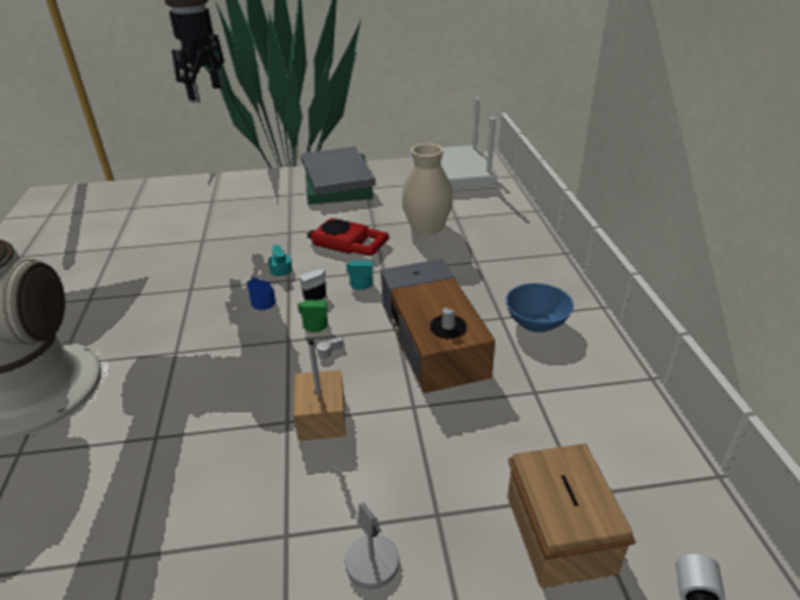

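Candidates for the knob in the top view (800x600 pixels): black with a metal bar (340,367), green (383,366), turquoise (330,325) and (295,398), blue (346,412). Only the first is black with a metal grip. In the side view it is at (313,285). The aerial is in the pen block at top (487,362), and the radio is at top (415,272). Next I'll take crops to confirm.

```bash
python3 - <<'E'
from h import *
T=cam("top");S=cam("side")
np.savez("c0.npz",T=T[0],S=S[0])
g=lambda im,x,y,w,h,s:cv2.resize(im[y:y+h,x:x+w],(w*s,h*s),interpolation=cv2.INTER_NEAREST)
# top: region x 196..344,y 145..270 ; side
a=g(T[0],198,150,130,100,6)
cv2.imwrite("pics/t1.png",a)
b=g(S[0],170,150,160,118,5)
cv2.imwrite("pics/s1.png",b)
E
```

```text
(no output)
```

View pics/t1.png

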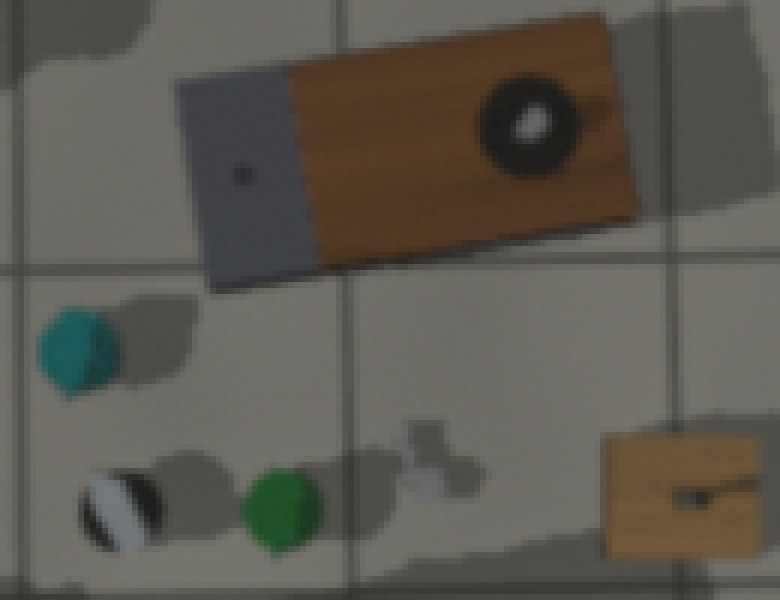

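View pics/s1.png

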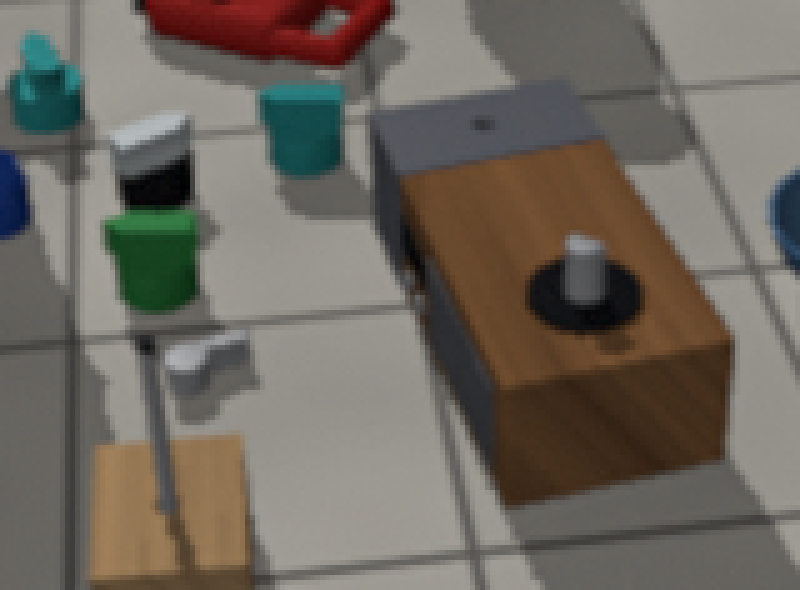

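Confirmed: the black knob with the metal bar is at top crop (122,510), and its bar runs from upper left to lower right. The shaft is at (532,122) with its flat facing up-left, and the aerial socket is at (243,174). The aerial rod is at (690,497) in the top crop, with its tip at side crop (147,343).

```bash
cat > m.py <<'E'
from h import *
T=cam("top");S=cam("side")
def blob(c,x0,y0,x1,y1,f,s=6):
    im=cv2.resize(c[0][y0:y1,x0:x1],None,fx=s,fy=s,interpolation=cv2.INTER_CUBIC).astype(int)
    g=im.mean(2); m=f(im,g).astype(np.uint8)
    n,l,st,ce=cv2.connectedComponentsWithStats(m); k=1+np.argmax(st[1:,4]); mm=(l==k)
    ys,xs=np.nonzero(mm); P=np.c_[(xs+.5)/s-.5+x0,(ys+.5)/s-.5+y0]
    return P
E
python3 - <<'E'
from m import *
ct=lambda p,o,s:(p[0]/s+o[0]-.5,p[1]/s+o[1]-.5)
# socket hole
g=T[0].mean(2); print(T[0][176:183,234:244].mean(2).astype(int))
h=blob(T,235,175,243,183,lambda im,g:g<np.median(g)-12);ht=h.mean(0)
gs=S[0].mean(2); print(gs[172:178,262:272].astype(int))
h=blob(S,262,170,272,180,lambda im,g:g<np.median(g)-12);hs=h.mean(0)
print("hole",ht,hs,tri(T,ht,S,hs),plane(T,ht,.075),plane(S,hs,.075))
print("shaft top\n",T[0][163:178,277:297].mean(2).astype(int))
print("shaft side\n",gs[194:214,280:296].astype(int))
print("rod top\n",T[0][228:238,308:328].mean(2).astype(int))
print("knob top\n",T[0][225:245,208:230].mean(2).astype(int))
print("rod side\n",gs[214:226,194:206].astype(int),"\n",gs[244:256,196:210].astype(int))
E
```

```text
[[67 66 66 66 63 65 64 65 65 66]
 [66 65 65 60 56 59 64 66 66 66]
 [67 66 61 52 46 50 59 64 65 66]
 [66 66 61 52 46 49 58 65 65 66]
 [66 65 64 56 52 53 60 65 65 66]
 [66 65 66 64 62 62 65 66 66 66]
 [66 65 66 66 66 66 65 66 66 65]]
[[87 87 87 86 85 85 86 86 86 86]
 [87 87 82 75 75 76 82 85 86 86]
 [88 85 72 57 55 60 72 82 85 85]
 [88 85 76 60 55 61 71 82 86 85]
 [88 87 86 81 79 81 83 86 86 86]
 [87 87 87 88 86 87 88 87 86 87]]
hole [238.14903181 178.69121715] [266.06546023 174.40370867] (array([0.60572669, 0.09964686, 0.07321362]), np.float64(0.0003176345259956474)) [0.60570346 0.09954164 0.075     ] [0.60514191 0.09698292 0.075     ]
shaft top
 [[ 58  58  56  55  48  43  40  36  34  32  34  36  40  46  56  59  62  62
   62  62]
 [ 57  57  56  47  38  34  30  30  28  31  31  31  32  36  42  55  60  62
   59  60]
 [ 59  56  49  37  31  30  31  30  29  30  30  29  30  29  34  44  51  58
   57  57]
 [ 58  51  41  33  29  30  29  30  29  31  34  31  28  31  29  34  43  52
   51  50]
 [ 56  45  36  28  30  30  30  29  34  51  58  46  33  28  29  30  35  44
   46  48]
 [ 50  39  32  30  30
[... 5327 characters left out ...]
7 117 119 113  95  82  73  83 103 111 113 112 114]
 [117 116 118 120 116  99  83  75  79 102 109 112 114 114]
 [117 117 117 121 119 102  86  75  78 101 111 113 113 114]
 [118 117 118 119 119 104  87  76  76 100 110 113 113 114]
 [118 117 117 120 119 106  89  77  74  94 107 112 113 114]
 [118 117 117 120 117 100  88  79  73  82 100 112 113 115]
 [118 118 117 118 109  88  83  79  70  74  99 110 113 116]
 [118 118 118 117 105  85  81  80  71  74 100 112 114 114]
 [118 117 118 118 115 102  94  81  70  73 101 113 115 115]
 [118 117 117 119 120 119 113  88  68  71  96 113 114 116]
 [119 117 118 118 120 123 118  89  68  65  80 106 115 115]
 [119 118 117 118 120 122 117  88  67  63  73 103 114 116]]
```

```bash
python3 - <<'E'
from m import *
def rect(c,x,y,z,half,n=380):
    pts=np.float32([proj(c,(x+sx*half,y+sy*half,z)) for sx,sy in((1,1),(1,-1),(-1,-1),(-1,1))])
    H=cv2.getPerspectiveTransform(pts,np.float32([[0,0],[n,0],[n,n],[0,n]]))
    im=cv2.warpPerspective(c[0],H,(n,n),flags=cv2.INTER_CUBIC); cv2.line(im,(n//2,0),(n//2,n),(0,0,255),1);cv2.line(im,(0,n//2),(n,n//2),(0,0,255),1); return cv2.convertScaleAbs(im,alpha=1.6)
k=plane(T,(218.3,234.5),.045); s=plane(T,(286.5,170),.106)
# bar mask
B=blob(T,206,224,232,246,lambda im,g:(g>95)&(im[...,0]-im[...,2]>3))
print("bg/bar color",T[0][226,206],T[0][234,216],T[0][244,230])
print(k,s)
cv2.imwrite("pics/r.png",cv2.resize(np.vstack([np.hstack([rect(T,k[0],k[1],.045,.04),rect(T,s[0],s[1],.106,.02)]),np.hstack([rect(S,k[0],k[1],.045,.04),rect(S,s[0],s[1],.106,.02)])]),(600,600)))
E
```

```text
bg/bar color [104 111 112] [120 119 113] [109 116 117]
[0.43267512 0.16703518 0.045     ] [ 0.62605039 -0.05097869  0.106     ]
```

View pics/r.png

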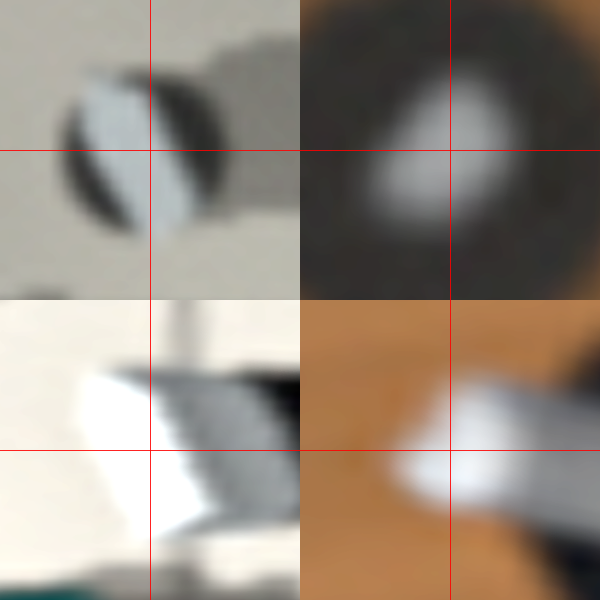

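The rectified view puts the blunt end of the bar at lower right and the nose at upper left, so the nose points about +0.41 rad. The shaft's flat faces upper left, about +0.9 rad. Next I'll put numbers on these.

```bash
python3 - <<'E'
from m import *
def toP(c,P,z): return np.array([plane(c,p,z)[:2] for p in P])
def pca(Q):
    m=Q.mean(0); w,v=np.linalg.eigh(np.cov((Q-m).T)); return m,np.sqrt(w)*1e3,np.arctan2(v[1,1],v[0,1])
def rep(n,Q):
    r=cv2.minAreaRect((Q*1e4).astype(np.float32)); m,w,a=pca(Q)
    print(n,"mean",m.round(4),"sd",w.round(1),"long axis",round(a,3),"rect c",np.array(r[0])/1e4,"size mm",np.array(r[1])/10,"ang",np.radians(r[2]).round(3))
rep("knob T",toP(T,blob(T,206,224,232,246,lambda im,g:(im[...,0]-im[...,2]>0)&(g>78)),.045))
print(S[0][172:186:2,190:212:3].tolist()[3])
rep("knob S",toP(S,blob(S,188,168,212,188,lambda im,g:g>192),.045))
rep("body T",toP(T,blob(T,206,224,232,246,lambda im,g:(g<58)),.025))
for th in(58,68,78): rep("shaft T",toP(T,blob(T,277,163,297,178,lambda im,g:g>th),.106))
for th in(106,114,122): rep("shaft S",toP(S,blob(S,276,190,298,206,lambda im,g:g>th),.106))
rep("ring T",toP(T,blob(T,270,155,302,186,lambda im,g:(g<42)|((g>60)&(abs(im[...,0]-im[...,2])<12))),.078))
a=blob(T,310,229,320,237,lambda im,g:g<54).mean(0); b=blob(S,194,214,206,224,lambda im,g:g<58).mean(0)
print("cap",a,b,tri(T,a,S,b))
print("rod at block S",plane(S,(203.5,252.5),.05), "T rod foot",plane(T,(311.2,232.7),.05))
bl=blob(T,292,216,332,246,lambda im,g:(im[...,2]-im[...,0]>35))
rep("block T",toP(T,bl,.05))
R=blob(T,224,148,306,202,lambda im,g:(im[...,2]-im[...,0]>25)); rep("radio wood T",toP(T,R,.075))
E
```

```text
knob T mean [0.431  0.1709] sd [ 5.3 11.9] long axis -2.662 rect c [0.43176523 0.17144802] size mm [44.76852722 19.9690506 ] ang 0.45
[[117, 122, 124], [167, 165, 161], [178, 177, 172], [115, 114, 110], [85, 84, 81], [92, 91, 88], [124, 128, 128], [141, 148, 150]]Traceback (most recent call last):
  File "<stdin>", line 10, in <module>
  File "m.py", line 6, in blob
    n,l,st,ce=cv2.connectedComponentsWithStats(m); k=1+np.argmax(st[1:,4]); mm=(l==k)
                                                       ~~~~~~~~~^^^^^^^^^^
    return _wrapfunc(a, 'argmax', axis=axis, out=out, **kwds)
    return bound(*args, **kwds)
ValueError: attempt to get argmax of an empty sequence
```

```bash
cat > a.py <<'E'
from m import *
def toP(c,P,z): return np.array([plane(c,p,z)[:2] for p in P])
def pca(Q):
    m=Q.mean(0); w,v=np.linalg.eigh(np.cov((Q-m).T)); return m,np.sqrt(w)*1e3,np.arctan2(v[1,1],v[0,1])
def rep(n,Q):
    r=cv2.minAreaRect((Q*1e4).astype(np.float32)); m,w,a=pca(Q)
    print(n,"mean",m.round(4),"sd",w.round(1),"long axis",round(a,3),"rect c",(np.array(r[0])/1e4).round(4),"size mm",(np.array(r[1])/10).round(1),"ang",np.radians(r[2]).round(3))
E
python3 - <<'E'
from a import *
rep("knob S",toP(S,blob(S,188,168,212,188,lambda im,g:(g>140)&(im[...,0]-im[...,2]>0)),.045))
rep("body T",toP(T,blob(T,206,224,232,246,lambda im,g:(g<58)),.025))
for th in(58,68,78): rep("shaft T",toP(T,blob(T,277,163,297,178,lambda im,g:g>th)if 0 else blob(T,280,165,293,176,lambda im,g:g>th),.106))
for th in(106,114,122): rep("shaft S",toP(S,blob(S,276,190,298,206,lambda im,g:g>th),.106))
a=blob(T,310,229,320,237,lambda im,g:g<54).mean(0); b=blob(S,194,214,206,224,lambda im,g:g<58).mean(0)
print("cap",a,b,tri(T,a,S,b))
print("rod at block S",plane(S,(203.5,252.5),.05), "T rod foot",plane(T,(311.2,232.7),.05))
rep("block T",toP(T,blob(T,292,216,332,246,lambda im,g:(im[...,2]-im[...,0]>30)),.05))
rep("radio wood T",toP(T,blob(T,224,148,306,202,lambda im,g:(im[...,2]-im[...,0]>25)),.075))
E
```

```text
knob S mean [0.4305 0.1685] sd [ 5.  11.9] long axis -2.665 rect c [0.4317 0.1692] size mm [44.9 18.8] ang 0.467
body T mean [0.4375 0.1569] sd [3.7 8.8] long axis -2.684 rect c [0.4379 0.156 ] size mm [35.4 14.3] ang 0.469
shaft T mean [ 0.6256 -0.0503] sd [3.7 5.2] long axis 2.447 rect c [ 0.6253 -0.0502] size mm [14.5 19.7] ang 0.765
shaft T mean [ 0.6257 -0.0504] sd [3.3 4.6] long axis 2.423 rect c [ 0.6253 -0.0506] size mm [12.7 17.7] ang 0.929
shaft T mean [ 0.6257 -0.0504] sd [2.8 4.1] long axis 2.419 rect c [ 0.6254 -0.0506] size mm [10.8 15.8] ang 0.906
shaft S mean [ 0.6258 -0.053 ] sd [3.6 4.1] long axis 2.374 rect c [ 0.6254 -0.0535] size mm [13.7 15.5] ang 0.884
shaft S mean [ 0.6256 -0.053 ] sd [3.2 3.8] long axis 2.396 rect c [ 0.6253 -0.0534] size mm [12.1 14.5] ang 0.908
shaft S mean [ 0.6254 -0.0529] sd [2.8 3.5] long axis 2.454 rect c [ 0.6251 -0.0534] size mm [10.9 13.2] ang 0.864
cap [314.46869919 232.41178862] [198.82637402 218.40952891] (array([ 0.43358213, -0.12747112,  0.13662083]), np.float64(0.0008126606123860566))
rod at block S [ 0.4333811  -0.13595177  0.05      ] T rod foot [ 0.43188248 -0.12657946  0.05      ]
block T mean [ 0.4326 -0.1263] sd [18.7 23.4] long axis 1.548 rect c [ 0.4328 -0.1268] size mm [81.3 63.8] ang 1.549
radio wood T mean [ 0.6203 -0.0098] sd [32.8 49.3] long axis 1.708 rect c [ 0.621  -0.0152] size mm [109.  168.7] ang 0.144
```

Request:
{"api": "servo_tool", "payload": {"increments": [[[9, -35, 0], 0], [[9, -35, 0], 0], [[9, -35, 0], 0], [[9, -35, 0], 0], [[9, -35, 0], 0], [[9, -35, 0], 0], [[9, -35, 0], 0], [[9, -35, 0], 0], [[9, -35, 0], 0], [[9, -35, 0], 0]], "hand": 0.6, "force": 40}}

```text
time: 1.6
position: [0.3368, 0.2228, 0.2487]
tcp_rot: [0.98, -0.201, 0.0, -0.0]
contact_force: [0.0, -0.2, 0.2]
width: 0.598
grasp_force: 0.0
```

Request:
{"api": "servo_tool", "payload": {"increments": [[[9, -35, 0], 0], [[9, -35, 0], 0], [[9, -35, 0], 0], [[9, -35, 0], 0], [[9, -35, 0], 0], [[9, -35, 0], 0], [[9, -35, 0], 0], [[9, -35, 0], 0], [[9, -35, 0], 0], [[6, -2, 0], 0]]}}

```text
time: 2.6
position: [0.4238, -0.0956, 0.2483]
tcp_rot: [0.979, -0.204, 0.0, 0.0]
contact_force: [-0.2, 0.5, 0.6]
width: 0.601
grasp_force: 0.0
```

Request:
{"api": "servo_tool", "payload": {"increments": [[[5, -17, 0], 0], [[4, -16, 0], 0], [[0, 0, -20], 0], [[0, 0, -20], 0], [[0, 0, -20], 0], [[0, 0, -20], 0], [[0, 0, -20], 0], [[0, 0, -20], 0], [[0, 0, -20], 0], [[0, 0, -10], 0]]}}

```text
time: 3.6
position: [0.4321, -0.1252, 0.097]
tcp_rot: [0.98, -0.201, -0.001, 0.0]
contact_force: [-0.1, 0.5, -0.5]
width: 0.602
grasp_force: 0.0
```

Request:
{"api": "servo_tool", "payload": {"increments": [[[0, 0, 0], 0], [[0, 0, 0], 0], [[0, 0, 0], 0], [[0, 0, 0], 0], [[0, 0, 0], 0], [[0, 0, 0], 0], [[0, 0, 0], 0], [[0, 0, 0], 0], [[0, 0, 0], 0], [[0, 0, 0], 0]], "hand": 0, "force": 40}}

```text
time: 4.6
position: [0.4327, -0.1268, 0.0993]
tcp_rot: [0.98, -0.201, 0.0, 0.001]
contact_force: [0.1, -5.6, 0.5]
width: 0.082
grasp_force: 38.7
```

Request:
{"api": "servo_tool", "payload": {"increments": [[[0, 0, 0], 0], [[0, 0, 10], 0], [[0, 0, 15], 0], [[0, 0, 15], 0], [[0, 0, 15], 0], [[0, 0, 15], 0], [[0, 0, 15], 0], [[0, 0, 15], 0], [[0, 0, 0], 0], [[0, 0, 0], 0]]}}

```text
time: 5.6
position: [0.4325, -0.1257, 0.1986]
tcp_rot: [0.979, -0.202, 0.001, -0.0]
contact_force: [-0.6, -0.3, -1.3]
width: 0.08
grasp_force: 38.9
```

Request:
{"api": "servo_tool", "payload": {"increments": [[[20, 25, 0], 0], [[20, 25, 0], 0], [[20, 25, 0], 0], [[20, 25, 0], 0], [[20, 25, 0], 0], [[20, 25, 0], 0], [[20, 25, 0], 0], [[20, 25, 0], 0], [[13, 25, 0], 0], [[0, 0, -15], 0]]}}

```text
time: 6.6
position: [0.6082, 0.1023, 0.1833]
tcp_rot: [0.98, -0.2, 0.002, -0.001]
contact_force: [0.2, -0.9, -1.1]
width: 0.074
grasp_force: 39.1
```

```bash
python3 - <<'E'
from m import *
print(get_obs()["position"],get_obs()["contact_force"])
g=lambda im,x,y,w,h,s:cv2.resize(im[y:y+h,x:x+w],(w*s,h*s),interpolation=cv2.INTER_CUBIC)
np.savez("c1.npz",T=T[0],S=S[0])
cv2.imwrite("pics/ins.png",np.hstack([g(T[0],210,150,50,60,8),g(S[0],240,130,50,60,8)]))
E
```

```text
[0.60396998 0.09952931 0.17956119] [-0.64286363  0.70554171 -0.81048831]
```

View pics/ins.png

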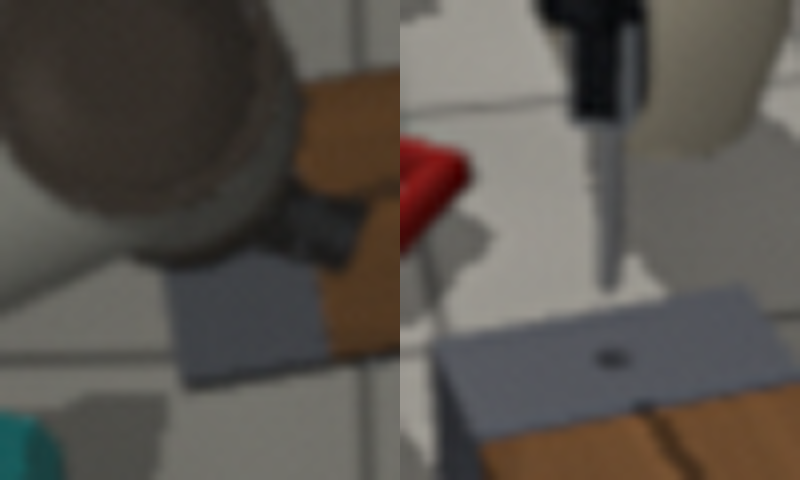

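The side crop shows the foot of the rod at (608,289) and the socket mouth at (612,358). The rod hangs straight, and the gripper hides it in the top view.

```bash
python3 - <<'E'
from m import *
o=get_obs();print(o["position"],o["time"])
D=np.load("c1.npz")["S"]; g=D.mean(2); print(g[158:170,258:276].astype(int))
zf=o["position"][2]-.079
for p in((265.7,165),(265.7,166)): print(zf,plane(S,p,zf))
print("hole",plane(S,(266.07,174.4),.075))
# rod axis: expect pixel of foot
for y in(.097,.099,.0995): print(proj(S,(.605,y,zf)),proj(S,(.605,y,zf+.02)))
E
```

```text
[0.60500545 0.0988081  0.18216628] 6.8
[[149 149 148 148 149 146 124  96  79  74  88  96  96  97  96  95  97  97]
 [149 149 149 149 150 145 124  96  79  76  89  95  95  96  96  96  97  97]
 [150 148 149 150 149 147 123  97  79  79  90  96  94  95  96  97  96  97]
 [148 149 149 149 150 146 122  97  79  82 101 107  98  95  96  96  96  96]
 [148 149 149 148 149 146 123  95  79  93 130 137 111  96  96  96  96  97]
 [148 150 148 148 149 146 122  95  81 103 139 146 121  99  95  95  97  96]
 [148 149 148 147 149 145 122  94  81 107 140 149 139 118 100  95  96  97]
 [148 148 148 148 149 146 127  96  88 118 144 151 151 142 120 102  96  96]
 [148 148 149 148 150 149 141 119 115 138 150 149 148 147 136 110  94  92]
 [149 149 150 150 151 149 146 141 138 143 142 134 125 121 114  96  88  87]
 [147 146 145 145 142 134 125 122 114 106 102  98  94  92  90  87  86  86]
 [127 122 120 115 106  99  95  92  90  86  84  85  85  86  85  86  86  86]]
0.10316627592933074 [0.60452926 0.09791967 0.10316628]
0.10316627592933074 [0.60376598 0.09323684 0.10316628]
hole [0.60515627 0.09699798 0.075     ]
[265.94081971 165.17290274] [265.89007573 158.42535497]
[265.81414713 164.75955488] [265.7619489  158.01796676]
[265.78254257 164.65642539] [265.72998229 157.91632668]
```

Request:
{"api": "servo_tool", "payload": {"increments": [[[0.5, 0, -8], 0], [[0, 0, -8], 0], [[0, 0, -6], 0], [[0, 0, -5], 0], [[0, 0, -5], 0], [[0, 0, -5], 0], [[0, 0, -5], 0], [[0, 0, 0], 0], [[0, 0, 0], 0], [[0, 0, 0], 0]]}}

```text
time: 7.8
position: [0.6059, 0.099, 0.1411]
tcp_rot: [0.979, -0.202, -0.0, 0.0]
contact_force: [-0.7, -1.1, -1.7]
width: 0.08
grasp_force: 39.0
```

Request:
{"api": "servo_tool", "payload": {"increments": [[[0, 0, -5], 0], [[0, 0, -5], 0], [[0, 0, -4], 0], [[0, 0, -3], 0], [[0, 0, -2], 0], [[0, 0, -1], 0], [[0, 0, -1], 0], [[0, 0, 0], 0], [[0, 0, 0], 0], [[0, 0, 0], 0]]}}

```text
time: 8.8
position: [0.6065, 0.0989, 0.1222]
tcp_rot: [0.98, -0.201, 0.001, 0.0]
contact_force: [-2.9, -4.3, 8.9]
width: 0.078
grasp_force: 40.3
```

Request:
{"api": "servo_tool", "payload": {"increments": [[[0, 0, 0], 0], [[0, 0, 0], 0], [[0, 0, 0], 0], [[0, 0, 0], 0], [[0, 0, 10], 0], [[0, 0, 15], 0], [[0, 0, 20], 0], [[0, 0, 25], 0], [[0, 0, 25], 0], [[0, 0, 25], 0]], "hand": 0.5}}

```text
time: 9.8
position: [0.6063, 0.0993, 0.2421]
tcp_rot: [0.98, -0.201, 0.0, -0.0]
contact_force: [1.2, 0.2, -0.4]
width: 0.503
grasp_force: 0.0
```

```bash
python3 - <<'E'
from m import *
print(get_obs()["position"],get_obs()["contact_force"])
a=blob(S,250,110,285,180,lambda im,g:g<45).mean(0) if 0 else None
g=lambda im,x,y,w,h,s:cv2.resize(im[y:y+h,x:x+w],(w*s,h*s),interpolation=cv2.INTER_CUBIC)
cv2.imwrite("pics/rel.png",g(S[0],230,110,70,90,6))
print(proj(S,(.6055,.097,.162)),proj(S,(.6055,.097,.075)))
E
```

```text
[0.60834621 0.09978381 0.24557573] [1.06935457 0.02832539 0.9688833 ]
[265.98903572 144.82600954] [266.20100942 174.38680729]
```

View pics/rel.png

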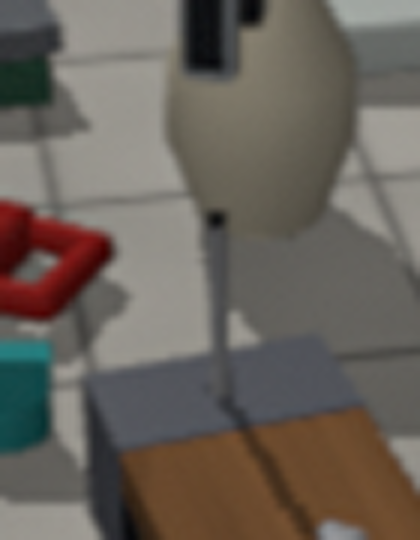

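The aerial tip is at crop (217,215), which matches full depth, and the rod is free of the fingers. Next is the knob.

Request:
{"api": "servo_tool", "payload": {"increments": [[[-10, 4, 0], 0.08], [[-20, 8, 0], 0.09], [[-20, 8, 0], 0.09], [[-20, 8, 0], 0.09], [[-20, 8, 0], 0.09], [[-20, 8, 0], 0.09], [[-20, 8, -10], 0.09], [[-20, 8, -15], 0.09], [[-15, 7, -15], 0.09], [[-10, 4, -20], 0.08]]}}

```text
time: 10.9
position: [0.4304, 0.1708, 0.1804]
tcp_rot: [0.972, 0.237, 0.001, -0.001]
contact_force: [0.7, 0.5, -0.2]
width: 0.498
grasp_force: 0.0
```

Request:
{"api": "servo_tool", "payload": {"increments": [[[0, 0, -20], 0], [[0, 0, -20], 0], [[0, 0, -15], 0], [[0, 0, -15], 0], [[0, 0, 0], 0], [[0, 0, 0], 0], [[0, 0, 0], 0], [[0, 0, 0], 0], [[0, 0, 0], 0], [[0, 0, 0], 0]]}}

```text
time: 11.9
position: [0.4313, 0.1703, 0.1107]
tcp_rot: [0.972, 0.235, 0.0, -0.0]
contact_force: [-0.8, -0.3, -0.5]
width: 0.504
grasp_force: 0.0
```

```bash
python3 - <<'E'
from m import *
print(get_obs()["position"],get_obs()["tcp_rot"],get_obs()["contact_force"])
g=lambda im,x,y,w,h,s:cv2.resize(im[y:y+h,x:x+w],(w*s,h*s),interpolation=cv2.INTER_CUBIC)
cv2.imwrite("pics/kn.png",np.hstack([g(T[0],195,215,50,60,8),g(S[0],175,140,50,60,8)]))
E
```

```text
[0.43123256 0.17027832 0.11052348] [ 9.72022437e-01  2.34887919e-01  1.93773837e-04 -1.02742526e-04] [-0.13809679 -0.31436947 -0.46578589]
```

View pics/kn.png

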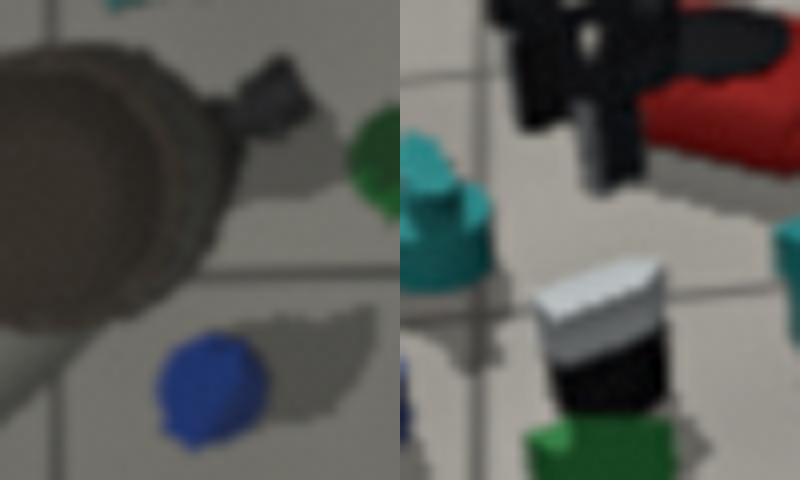

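The side crop shows the fingers on both sides, above the bar at (600,290), and the jaws are square to it. The way down is clear.

Request:
{"api": "servo_tool", "payload": {"increments": [[[0, 0, -10], 0], [[0, 0, -10], 0], [[0, 0, -10], 0], [[0, 0, -10], 0], [[0, 0, -10], 0], [[0, 0, -8], 0], [[0, 0, -6], 0], [[0, 0, 0], 0], [[0, 0, 0], 0], [[0, 0, 0], 0]]}}

```text
time: 13.0
position: [0.4315, 0.1705, 0.0467]
tcp_rot: [0.972, 0.235, 0.0, -0.0]
contact_force: [-0.3, -1.3, -0.4]
width: 0.503
grasp_force: 0.0
```

Request:
{"api": "servo_tool", "payload": {"increments": [[[0, 0, 0], 0], [[0, 0, 0], 0], [[0, 0, 0], 0], [[0, 0, 0], 0], [[0, 0, 0], 0], [[0, 0, 0], 0], [[0, 0, 0], 0], [[0, 0, 0], 0], [[0, 0, 0], 0], [[0, 0, 0], 0]], "hand": 0, "force": 50}}

```text
time: 14.0
position: [0.4316, 0.1705, 0.0468]
tcp_rot: [0.972, 0.235, 0.0, -0.0]
contact_force: [-0.6, -0.8, 5.8]
width: 0.194
grasp_force: 51.0
```

Request:
{"api": "servo_tool", "payload": {"increments": [[[0, 0, 8], 0], [[0, 0, 15], 0], [[0, 0, 20], 0], [[0, 0, 20], 0], [[0, 0, 20], 0], [[0, -10, 20], 0], [[0, -20, 20], 0.1], [[0, -30, 15], 0.1], [[0, -30, 0], 0.1], [[0, -30, 0], 0.1]]}}

```text
time: 15.0
position: [0.4307, 0.0492, 0.1849]
tcp_rot: [0.905, 0.425, 0.0, -0.0]
contact_force: [-0.3, -0.5, -0.2]
width: 0.199
grasp_force: 50.3
```

Request:
{"api": "servo_tool", "payload": {"increments": [[[20, -20, 0], 0], [[25, -20, 0], 0], [[25, -20, 0], 0], [[25, -20, 0], 0], [[25, -10, 0], 0], [[25, -10, 0], 0], [[25, 0, 0], 0], [[25, 0, 0], 0], [[0, 0, 0], 0], [[0, 0, 0], 0]]}}

```text
time: 16.0
position: [0.6255, -0.0498, 0.1834]
tcp_rot: [0.906, 0.423, -0.001, -0.001]
contact_force: [-0.1, 0.6, -0.4]
width: 0.196
grasp_force: 50.3
```

```bash
python3 - <<'E'
from m import *
print(get_obs()["position"],get_obs()["tcp_rot"],get_obs()["contact_force"])
g=lambda im,x,y,w,h,s:cv2.resize(im[y:y+h,x:x+w],(w*s,h*s),interpolation=cv2.INTER_CUBIC)
np.savez("c2.npz",S=S[0],T=T[0])
cv2.imwrite("pics/hold.png",g(S[0],250,135,80,80,7))
E
```

```text
[ 0.62510723 -0.04973055  0.18406391] [ 9.06005039e-01  4.23266318e-01 -5.93326994e-04 -3.75487094e-04] [ 0.63807137 -0.37530286 -0.45959292]
```

View pics/hold.png

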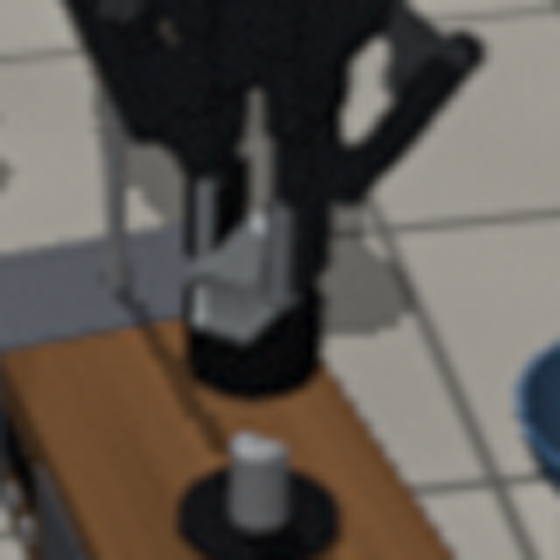

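```bash
python3 - <<'E'
from m import *
D=np.load("c2.npz")["S"]; g=D.mean(2)
print(g[180:196,282:291].astype(int)); print(g[184:188,274:300].astype(int))
for r in(190.5,191,191.5): print(plane(S,(286,r),.184-.0468))
E
```

```text
[[ 98  96  95  97 100  94  70  39  15]
 [ 99 100 101 100  94  69  38  13   6]
 [ 84  93 100  94  70  38  14  11   7]
 [ 41  56  73  63  37  13   7   5  10]
 [ 13  21  31  25  13  10  10  11   9]
 [  8   9  10   8   8   8  13  12   9]
 [ 13  12   7  10  13  11  10  11   9]
 [  9   7  13  11  11  11   8  11   9]
 [ 12   9   8  10  10   9  11   8   7]
 [  7  11  10  10  12  10  10   7   6]
 [ 10   6   7   9   7   3   8   6  11]
 [ 37  29  26  19  18  24  27  32  41]
 [ 71  64  59  53  52  57  62  70  76]
 [ 79  77  76  75  76  76  76  79  81]
 [ 79  78  78  77  78  79  78  77  78]
 [ 77  78  74  74  75  77  77  76  78]]
[[ 72  75  46  13   5   8  10   9  13  21  31  25  13  10  10  11   9  10
    9   5   5  50 113 144 150 149]
 [ 60  67  44  14   9  10   9   7   8   9  10   8   8   8  13  12   9  10
    7   8   6  57 123 147 150 148]
 [ 53  52  38  16  11   8  12  10  13  12   7  10  13  11  10  11   9   8
    9   4   8  43 102 142 149 148]
 [ 52  50  41  22  10   6   9  11   9   7  13  11  11  11   8  11   9  10
    5   4   9  35  84 131 148 149]]
[ 0.62271302 -0.06506208  0.1372    ]
[ 0.62234124 -0.06686547  0.1372    ]
[ 0.62197076 -0.06866256  0.1372    ]
```

Request:
{"api": "servo_tool", "payload": {"increments": [[[1.7, 0, -5], 0], [[0, 0, -5], 0], [[0, 0, -5], 0], [[0, 0, -5], 0], [[0, 0, -4], 0], [[0, 0, -3], 0], [[0, 0, 0], 0], [[0, 0, 0], 0], [[0, 0, 0], 0], [[0, 0, 0], 0]]}}

```text
time: 17.2
position: [0.628, -0.0498, 0.1576]
tcp_rot: [0.906, 0.423, 0.0, 0.0]
contact_force: [-0.2, 0.8, -0.7]
width: 0.197
grasp_force: 50.3
```

```bash
cat > e.py <<'E'
from m import *
o=get_obs();p=o["position"];print(p,o["contact_force"])
g=S[0].mean(2)
def cross(v,i0,lv):  # first upward crossing from i0
    for i in range(i0,len(v)-1):
        if v[i]<lv<=v[i+1]: return i+(lv-v[i])/(v[i+1]-v[i])
zu=p[2]-.0468; n=np.array([p[0],p[1]])
u=proj(S,(p[0],p[1],zu)); print("pred underside centre px",u)
# pred extents in S (S frame bias about -1,-1.8 mm)
th=np.linspace(0,2*np.pi,90); b=np.array([-.001,-.0018])
Q=np.array([proj(S,(p[0]+b[0]+.022*np.cos(t),p[1]+b[1]+.022*np.sin(t),zu)) for t in th])
i=Q[:,1].argmax(); print("pred bottom",Q[i],"left",Q[:,0].min(),"right",Q[:,0].max())
for c in range(int(u[0])-6,int(u[0])+7,2): print(c,g[int(u[1])+2:int(u[1])+14,c].astype(int), max(Q[abs(Q[:,0]-c)<.6][:,1],default=0).__round__(1))
r=int(u[1])-2
for rr in(r-3,r-1,r): print(rr,g[rr,int(u[0])-14:int(u[0])+15].astype(int),int(u[0])-14)
E
python3 e.py
```

```text
[ 0.62797546 -0.04975504  0.15752219] [ 1.06780073 -1.01398445 -0.45399669]
pred underside centre px [286.63757179 195.88354584]
pred bottom [286.46206755 202.4259826 ] left 276.5012296386982 right 296.2557953042469
280 [ 9 12 39 69 76 51 24 18 19 18 20 20] 201.1
282 [13  9 11 25 42 38 37 37 43 45 44 41] 201.8
284 [10  9  7 16 51 83 90 89 89 90 90 90] 202.3
286 [ 9 11  8 10 43 86 93 91 91 91 91 93] 202.4
288 [12  9 10 10 40 77 85 83 83 82 83 84] 202.4
290 [ 8  8  9 19 42 57 60 59 59 59 60 58] 202.1
292 [ 8  8  5 33 59 44 23 15 19 19 19 21] 201.6
190 [ 82  80  68  56  48  33  73 126 117 103  99  99  97  95  96  97  84  55
  26   9   6  10   7   5  23  54  88 130 147] 272
192 [ 79  81  80  70  53  32  13  21  35  48  59  78  92  97  95  70  34  10
   6  11  11   8   5   1  30  63  72  82 107] 272
193 [78 80 81 78 61 34 12  5  5 12 19 35 48 56 54 35 14  9  7 11  6 10  6  3
 30 66 73 70 87] 272
```

Request:
{"api": "servo_tool", "payload": {"increments": [[[-0.5, 0, -2], 0], [[0, 0, -2], 0], [[0, 0, -1], 0], [[0, 0, -1], 0], [[0, 0, -1], 0], [[0, 0, -1], 0], [[0, 0, -1], 0], [[0, 0, -1], 0], [[0, 0, 0], 0], [[0, 0, 0], 0]]}}

```text
time: 18.3
position: [0.6275, -0.05, 0.1473]
tcp_rot: [0.906, 0.423, 0.0, 0.0]
contact_force: [1.2, -2.9, -0.2]
width: 0.197
grasp_force: 50.3
```

Request:
{"api": "servo_tool", "payload": {"increments": [[[0, -0.5, -2], 0], [[0, -0.5, -2], 0], [[0, 0, -2], 0], [[0, 0, -1], 0], [[0, 0, -1], 0], [[0, 0, 0], 0], [[0, 0, 0], 0], [[0, 0, 0], 0], [[0, 0, 0], 0], [[0, 0, 0], 0]]}}

```text
time: 19.3
position: [0.6274, -0.0507, 0.1394]
tcp_rot: [0.906, 0.423, 0.0, -0.0]
contact_force: [0.4, -0.5, -0.1]
width: 0.194
grasp_force: 50.3
```

Request:
{"api": "servo_tool", "payload": {"increments": [[[0, 0, -2], 0], [[0, 0, -2], 0], [[0, 0, -1], 0], [[0, 0, -1], 0], [[0, 0, 0], 0], [[0, 0, 0], 0], [[0, 0, 0], 0], [[0, 0, 0], 0], [[0, 0, 0], 0], [[0, 0, 0], 0]]}}

```text
time: 20.3
position: [0.6274, -0.0507, 0.1333]
tcp_rot: [0.906, 0.423, 0.0, -0.0]
contact_force: [0.2, 0.1, -0.9]
width: 0.192
grasp_force: 50.3
```

Request:
{"api": "servo_tool", "payload": {"increments": [[[0, 0, -1], 0], [[0, 0, -1], 0], [[0, 0, -1], 0], [[0, 0, -1], 0], [[0, 0, 0], 0], [[0, 0, 0], 0], [[0, 0, 0], 0], [[0, 0, 0], 0], [[0, 0, 0], 0], [[0, 0, 0], 0]]}}

```text
time: 21.3
position: [0.6274, -0.0508, 0.1294]
tcp_rot: [0.906, 0.423, 0.0, 0.0]
contact_force: [-0.5, 0.6, 2.5]
width: 0.198
grasp_force: 50.7
```

Request:
{"api": "servo_tool", "payload": {"increments": [[[0, 0, -1], 0], [[0, 0, -1], 0], [[0, 0, -1], 0], [[0, 0, -1], 0], [[0, 0, -1], 0], [[0, 0, 0], 0], [[0, 0, 0], 0], [[0, 0, 0], 0], [[0, 0, 0], 0], [[0, 0, 0], 0]]}}

```text
time: 22.3
position: [0.6275, -0.0508, 0.1251]
tcp_rot: [0.906, 0.423, 0.0, 0.0]
contact_force: [-3.0, 0.4, 7.0]
width: 0.197
grasp_force: 51.2
```

Request:
{"api": "servo_tool", "payload": {"increments": [[[0, 0, -1], 0], [[0, 0, -1], 0], [[0, 0, -1], 0], [[0, 0, -1], 0], [[0, 0, 0], 0], [[0, 0, 0], 0], [[0, 0, 0], 0], [[0, 0, 0], 0], [[0, 0, 0], 0], [[0, 0, 0], 0]]}}

```text
time: 23.3
position: [0.6275, -0.0508, 0.1247]
tcp_rot: [0.906, 0.424, 0.001, 0.001]
contact_force: [-8.3, 2.8, 21.0]
width: 0.197
grasp_force: 53.1
```

```bash
python3 - <<'E'
from m import *
print(get_obs()["position"],get_obs()["contact_force"])
g=lambda im,x,y,w,h,s:cv2.resize(im[y:y+h,x:x+w],(w*s,h*s),interpolation=cv2.INTER_CUBIC)
cv2.imwrite("pics/end.png",g(S[0],230,130,100,90,7))
E
```

```text
[ 0.62753455 -0.05086111  0.12473218] [-7.61057644  1.94073346 20.66408314]
```

View pics/end.png

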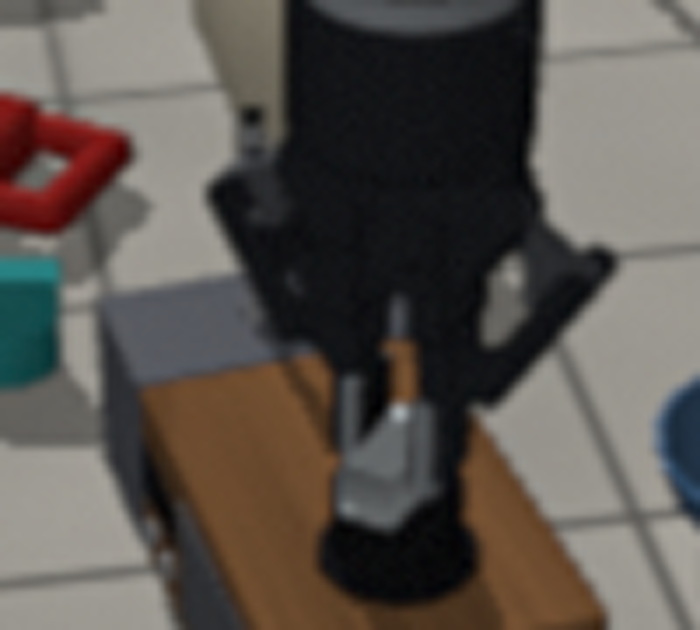

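The side view shows the knob down on the black ring at (400,560) and upright in the jaws, with the aerial tip still at its earlier place. The push reads 21 N, so I'll ease it a little.

Request:
{"api": "servo_tool", "payload": {"increments": [[[0, 0, 0.5], 0], [[0, 0, 0.5], 0], [[0, 0, 0.5], 0], [[0, 0, 0], 0], [[0, 0, 0], 0], [[0, 0, 0], 0], [[0, 0, 0], 0], [[0, 0, 0], 0], [[0, 0, 0], 0], [[0, 0, 0], 0]]}}

```text
time: 24.4
position: [0.6275, -0.0509, 0.1248]
tcp_rot: [0.906, 0.424, 0.0, 0.001]
contact_force: [-5.4, 0.9, 15.2]
width: 0.198
grasp_force: 52.3
```

```bash
python3 -c "
from cell import *
print(job_done())"
```

```text
the job is handed in; nothing more can be done
None
```

I handed the job in at about 24 s: the aerial is fully down in its socket and released, and the knob is on the shaft, gripped and pressed to a hard stop with about 15 N; the judge returned no verdict.

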